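# Take a gauge reading on the round coupon

### The job

Take the pen-shaped contact gauge out of its stand, pass its stem down through the guide eyelet above the round coupon (not the square one or the narrow strip) and press its sprung tip gently on the marked spot there, gauge upright, until the tip is pushed in about half of its travel. Never push the tip right in, do not probe the other coupons, and leave the loose glassware, stopper and cork ring alone. Finish while still holding the gauge pressed there with the gripper: do not let go.

Things in the scene. Friction and masses are not known exactly. Their poses are not given: they have to be found in the camera images.
- probe: loose pen-shaped gauge, about 0.1 kg, upright in the stand. Origin: centre of its flange's underside; z runs from tip to handle. Above: steel flange 24 mm diameter, 4 mm thick; black round handle 18 mm diameter, z = 4 to 58 mm (grip here); cap to 62 mm. Below: steel stem 8 mm diameter, 75 mm long, then the brass sprung tip, 5 mm diameter, 20 mm long: its end is 95 mm below the origin
- probe_tip (a point): the very end of the gauge's brass tip; 95 mm below the gauge's origin when not pressed
- plunger (a joint): how far the sprung tip is pushed into the stem, m: 0 free, 0.012 fully in; it begins to yield at about 1 N and needs about 3 N half-way (6 mm) and 5 N fully in
- stand: fixed stand: 90 x 90 x 8 mm base, two 10 mm posts at y = +-32 mm, grey plate 46 (x) x 80 (y) x 12 mm with its top 110 mm above the worktop and a 12 mm through hole in its middle, in which the gauge hangs by its flange. Origin: centre of the underside, below the hole; z up
- station: fixed aluminium station: base 90 (x) x 220 (y) x 10 mm; back rail 60 mm high at x = +36 mm with three steel eyelets reaching forward, centred at x = 0, y = -65, 0, +65 mm: level rings, hole 13 mm, outside 26 mm, from 50.5 to 57.5 mm above the worktop. One coupon lies centred below each. Origin: centre of the underside; z up
- coupon_round: round steel coupon, 40 mm diameter, 6 mm thick, fixed on the station's base below one of the eyelets (which one varies). Origin: centre of its underside, 10 mm above the worktop
- spot_round (a point): the marked spot: centre of the top of the round coupon, 16 mm above the worktop, straight below the eyelet's centre; an engraved circle 10 mm in diameter surrounds it
- coupon_square: square steel coupon 38 x 38 x 6 mm below another eyelet; not to be probed. Origin: centre of its underside
- coupon_strip: narrow steel strip coupon 54 x 18 x 6 mm below another eyelet; not to be probed. Origin: centre of its underside
- conical_flask: bystander: loose conical glass flask, 82 mm diameter, 132 mm high. Origin: centre of its underside
- small_vial: bystander: loose capped vial, 18 mm diameter, 34 mm high. Origin: centre of its underside
- stopper: bystander: loose white stopper, 30 mm diameter, 30 mm high. Origin: centre of its underside
- ring_of_cork: bystander: loose cork ring, 86 mm diameter, 30 mm high. Origin: centre of its underside
Mind the look-alikes: they are no part of the job. Leave any white look-alike of the probe alone.

How it is judged:
On the way, in this order (a step that is already met when the one before it is completed fails the run):
1. the gauge is lifted out of its stand in the gripper (z of probe_tip in the frame of stand above 0.112 m and contact force between the fingers and probe above 1 N), for 0.1 s.
2. its tip has come down through the eyelet over the round coupon, not yet pressed in (horizontal distance between probe_tip and spot_round below 0.005 m and angle between probe's own z axis and vertical below 0.12 rad and z of probe_tip in the frame of station below 0.05 m and value of joint plunger below 0.002 m), for 0.05 s.
At the end, for the whole second after the job is handed in: held in the gripper and still, the gauge stands upright within 0.12 rad (7 degrees) with its tip inside the engraved circle (within 5 mm of the spot's centre), pressing the round coupon with 0.8 to 8 N, and the sprung tip is pushed in 3 to 9 mm of its 12 mm (horizontal distance between probe_tip and spot_round below 0.005 m and angle between probe's own z axis and vertical below 0.12 rad and value of joint plunger between 0.003 and 0.009 m and contact force between probe and coupon_round between 0.8 and 8 N and contact force between the fingers and probe above 1 N and z of probe_tip in the frame of spot_round below 0.003 m and linear speed of probe below 0.02 m/s); the arm keeps its last pose, push and grip.
It fails at once if the sprung tip is pushed right in (value of joint plunger above 0.0115 m).
It fails at once if another coupon is probed (contact force between probe and coupon_square above 0.3 N or contact force between probe and coupon_strip above 0.3 N).
It fails at once if a bystander is disturbed (distance of any of conical_flask, small_vial, stopper, ring_of_cork from where it was at the start of the episode above 0.02 m or angle between any of conical_flask, small_vial, stopper, ring_of_cork's own z axis and vertical above 0.3 rad).
It also fails if it takes over 42 s, if anything falls off the work surface, if the arm or the gripper's body presses on something with over 40 N, if the wrist force passes 120 N, or if a joint passes its speed limit or range.

### The arm

A 6-joint arm with a two-finger parallel gripper is mounted at the origin on a cart in front of the work surface, level with it; the furniture and walls round the work are solid. World frame = base frame: x ahead of the robot, y to its left, z up, the work surface at z = 0. Lengths are in m, angles in rad, forces in N, time in s.
With the tool pointing down it reaches from about 0.35 to 0.95 m from the base axis. Payload 17.4 kg.
Tool frame: the origin (TCP) lies midway between the tips of the shut fingers; the grasp point (between the pads) lies 19 mm behind it; z points along the fingers, x is the direction in which the jaws open and shut, and the axes are right-handed (so a half turn about z gives the same grasp; the last joint's range is limited). The gripper opens to 93 mm and grips with 3 to 60 N. Pads are 15 mm wide; open, the fingers measure 128 mm over their backs; the gripper's body (75 mm by 188 mm) begins 65 mm behind the grasp point.
Start: joints at [1.123, 0.116, 1.442, -0, 1.584, -0.038], TCP at [0.269, 0.619, 0.219] pointing down, gripper open.
Joint ranges: [-2.83, 2.83], [-0.83, 2.19], [0.07, 2.5], [-1.14, 4.28], [0.01, 3], [-2.97, 2.97]. Speed limits (rad/s): [1.89, 1.89, 2.22, 3.14, 3.14, 3.14].

### API

Orientations are given as a rotation vector (axis times angle).
In Python, from bench import arm gives the robot as it stands.
- The arm moves only by the shell command python3 -m creep 'ROWS' [FORCE]. ROWS is text: rows parted by semicolons, each of 7 numbers parted by spaces: the gripper's target within -1 to 1 (shut at 1, half-way at 0, fully open at -1), then the shift along the tool's x, y, z normalised to -1 to 1, where 1 is 0.25 m, then the turn, a rotation vector about the tool's x, y, z normalised to -1 to 1, where 1 is pi rad. In form: gripper dx dy dz wx wy wz; .... A call has 1 to 5 rows; each row shifts and turns the pose as measured when the row begins, along the tool's axes as they then stand; what a row does not reach is not made up. A row lasts 1/10 s, in which the tool goes at most 50 mm and 8.59 degrees, less where a joint would pass 70% of its speed; a pose out of reach is approached as far as the arm can. A call with a number of a shift or a turn outside -1 to 1 is refused whole. A call with a gripper value outside its range is refused whole. The fingers move at their own pace and stop on an object; FORCE is the grip in N (left out, the last holds). Time passes only in rows, so rows that do not move let the fingers close. It gives the time, the measured TCP pose, the force and the opening at its end, in the units of the state.
- arm.sense(): the state, without advancing time (a new reading comes with each control period).
- arm.read_camera(name): name is "side" or "top"; returns the picture (384x512x3 uint8, blue, green, red); there is no depth.
- arm.get_calibration(name): a dict with "mtx" (3x3 intrinsics, pixels), "dist_coeffs" ([k1, k2, p1, p2, k3] as OpenCV has them; the pictures are not rectified), "R" (3x3) and "t" (3): a world point X has camera coordinates R X + t. Camera axes: x right, y down, z forward; pixel columns grow to the right and rows downward; lengths in m; the calibration is good to about 2 mm. A picture is of the moment at which its call begins. get_calibration takes no time and is no camera call.
- arm.sign_off(): hands the job in, once; it reports no verdict.
Trained networks look in the newest picture that a camera, given by its name, has taken for a name from the list of things; names that differ only in an ending like _2 or _b are one class to them, and where a whole thing is asked for, a point or a joint stands for the part that bears it (a point fixed in the world has none). Each returns a list of dicts, best first, with "confidence" (0 to 1); they miss things now and then, are a little off and sometimes report something else, mostly with a low value. They report only what shows in the picture. A call takes as long as a camera call. They do not tell look-alikes from the thing itself.
- arm.search_frame(camera, label): "box" ([left, top, right, bottom] in pixels, round what is visible of it).
- arm.landmark_of(camera, label): "at" ([row, column] in pixels: a listed point, or the origin of a listed thing).
The state is a dict: "time_s": time; "joint_positions": joint angles; "joint_vel": joint speeds; "joint_efforts": joint torques, N m; "tool_pos": TCP position; "eef_rot": TCP orientation; "contact_force": force on the tool from outside, world axes, zero at the start; "moment": the same for the moment, N m; "grip_width": finger opening in m.
Only numpy, scipy, OpenCV 4.12 (cv2) and the standard library are available. Lean on these libraries where they do the work, as an engineer would, in place of code of your own. Each camera call takes 0.05 s, during which the arm holds its last target.

## Working session

There is one attempt and no reset: what is moved stays moved. The work goes in short steps, Python scripts to look and compute and a shell command to move; the robot and the scene stay as the last step left them, time stands still between calls to the robot, and variables do not carry over. Pictures are saved under pics/ and viewed, and the job is handed in when it is done.

```bash
ls; mkdir -p pics; python3 - <<'E'
from bench import arm
import cv2
s=arm.sense(); print({k:(s[k]) for k in s})
for n in("side","top"):
    cv2.imwrite(f"pics/{n}0.png",arm.read_camera(n))
    c=arm.get_calibration(n); print(n,c)
E
```

```text
pics
{'time_s': 0.0, 'joint_positions': array([ 1.12320327e+00,  1.16486293e-01,  1.44225080e+00,  1.08406835e-05,
        1.58400912e+00, -3.78091581e-02]), 'joint_vel': array([ 0.00019907, -0.00037398,  0.00047003,  0.00106268, -0.00082112,
       -0.00137282]), 'joint_efforts': array([-2.72265579e-04, -7.21253943e+01, -6.22611737e+01,  7.80495373e-02,
        2.37445574e-02, -9.32925400e-05]), 'tool_pos': array([0.26885068, 0.61892733, 0.21791396]), 'eef_rot': array([ 2.62646220e+00,  1.72267632e+00, -1.56016092e-03]), 'contact_force': array([ 0.1727739 , -0.86931761,  0.70706828]), 'moment': array([-0.0137077 , -0.01720218,  0.02566283]), 'grip_width': 0.09289709990418045}
side {'mtx': array([[368.17943215,   0.        , 257.28246591],
       [  0.        , 368.17943215, 194.53308191],
       [  0.        ,   0.        ,   1.        ]]), 'dist_coeffs': array([-0.04444734,  0.        ,  0.        ,  0.        ,  0.        ]), 'R': array([[-0.99811439, -0.05837025,  0.0189891 ],
       [-0.04229257,  0.42976733, -0.90194866],
       [ 0.04448608, -0.90105103, -0.43142558]]), 't': array([0.57294563, 0.1224519 , 1.11667252])}
top {'mtx': array([[410.18434033,   0.        , 246.8517352 ],
       [  0.        , 410.18434033, 195.51671069],
       [  0.        ,   0.        ,   1.        ]]), 'dist_coeffs': array([0.04875484, 0.        , 0.        , 0.        , 0.        ]), 'R': array([[ 2.82324045e-01, -9.59318776e-01,  7.87051804e-04],
       [-9.06961001e-01, -2.67182497e-01, -3.25630551e-01],
       [ 3.12593788e-01,  9.12195090e-02, -9.45496761e-01]]), 't': array([-0.17457808,  0.53883425,  0.9952477 ])}
```

View pics/side0.png

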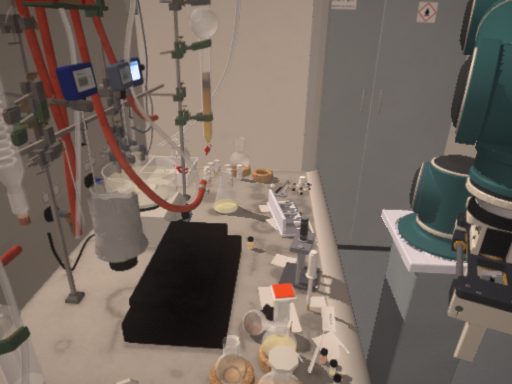

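View pics/top0.png

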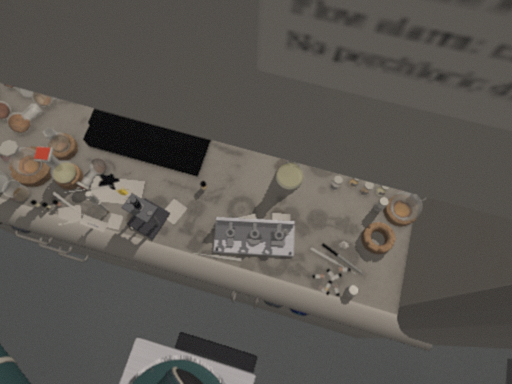

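```bash
python3 - <<'E'
from bench import arm
for n in("side","top"):
    for l in ("probe","stand","station","coupon_round","spot_round","coupon_square","coupon_strip","probe_tip"):
        print(n,l,[(round(d["confidence"],2),[round(float(x),1) for x in d["at"]]) for d in arm.landmark_of(n,l)[:4]])
E
```

```text
side probe [(0.94, [272.6, 310.3]), (0.68, [242.6, 304.6])]
side stand [(0.63, [276.4, 301.5]), (0.29, [205.7, 282.1])]
side station [(0.82, [220.1, 284.8])]
side coupon_round [(0.41, [214.2, 286.7])]
side spot_round [(0.71, [212.9, 287.8]), (0.58, [215.3, 286.8])]
side coupon_square [(0.53, [205.8, 280.4])]
side coupon_strip [(0.44, [225.8, 290.9])]
side probe_tip []
top probe [(0.55, [207.6, 139.9]), (0.47, [200.3, 95.2])]
top stand [(0.69, [216.6, 151.3]), (0.48, [242.3, 278.1])]
top station [(0.97, [238.6, 253.6]), (0.62, [239.0, 378.4])]
top coupon_round [(0.45, [238.6, 255.4])]
top spot_round [(0.44, [233.3, 253.2])]
top coupon_square [(0.52, [239.7, 280.1])]
top coupon_strip [(0.47, [237.4, 231.5]), (0.47, [237.3, 254.5])]
top probe_tip []
```

The side view shows the black-handled gauge in its stand near (303,235), with a white look-alike lying or standing near (312,265). In the top view the stand is near (145,210), the station near (254,238), and a thin black and white pen-like thing near (335,255). I'll check crops.

```bash
cat > h.py <<'E'
import numpy as np, cv2
from bench import arm
C={n:arm.get_calibration(n) for n in("side","top")}
def proj(n,X):
    c=C[n]; p,_=cv2.projectPoints(np.asarray(X,float).reshape(-1,1,3),cv2.Rodrigues(c["R"])[0],c["t"],c["mtx"],c["dist_coeffs"]); return p[:,0]
def ray(n,uv):
    c=C[n]; q=cv2.undistortPoints(np.array([[uv]],float),c["mtx"],c["dist_coeffs"])[0,0]
    return -c["R"].T@c["t"], c["R"].T@np.array([q[0],q[1],1])
def onz(n,uv,z):
    o,d=ray(n,uv); return o+d*(z-o[2])/d[2]
def tri(us,ut):
    o1,d1=ray("side",us);o2,d2=ray("top",ut)
    A=np.stack([d1,-d2],1); s=np.linalg.lstsq(A,o2-o1,rcond=None)[0]
    a=o1+s[0]*d1;b=o2+s[1]*d2; return (a+b)/2,np.linalg.norm(a-b)
E
python3 - <<'E'
import cv2,numpy as np
s=cv2.imread("pics/side0.png");t=cv2.imread("pics/top0.png")
a=cv2.resize(s[170:310,240:350],None,fx=5,fy=4.2,interpolation=3) if 0 else cv2.resize(s[170:310,240:350],None,fx=4.2,fy=4.2,interpolation=3)
cv2.imwrite("pics/cs.png",a)
cv2.imwrite("pics/ct.png",cv2.resize(t[175:245,80:190],None,fx=7,fy=7,interpolation=3))
cv2.imwrite("pics/ct2.png",cv2.resize(t[205:265,205:305],None,fx=8,fy=8,interpolation=3))
E
```

```text
(no output)
```

View pics/cs.png

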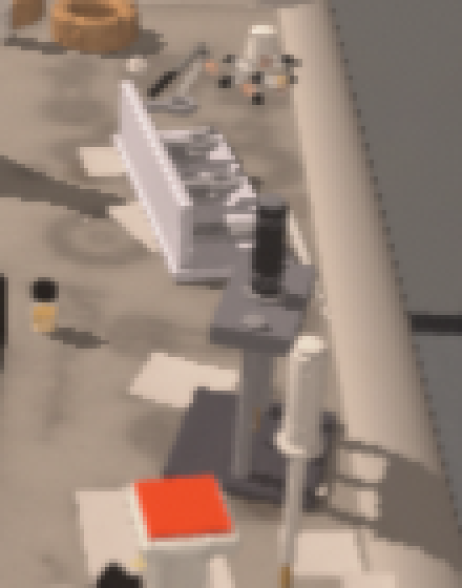

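View pics/ct.png

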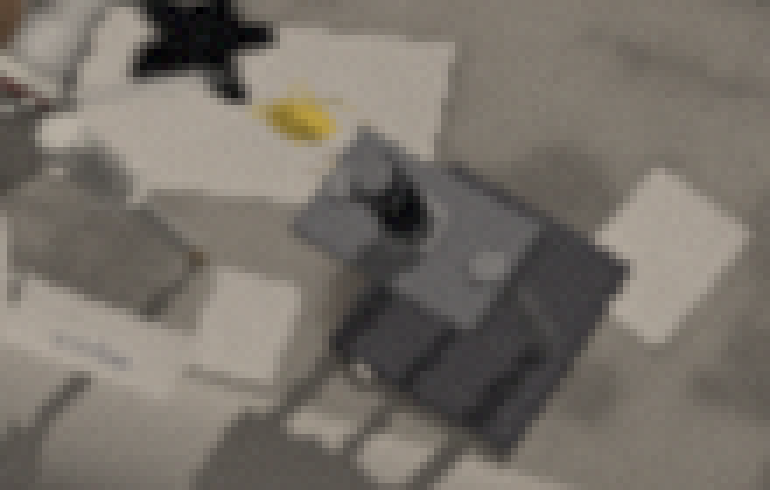

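View pics/ct2.png

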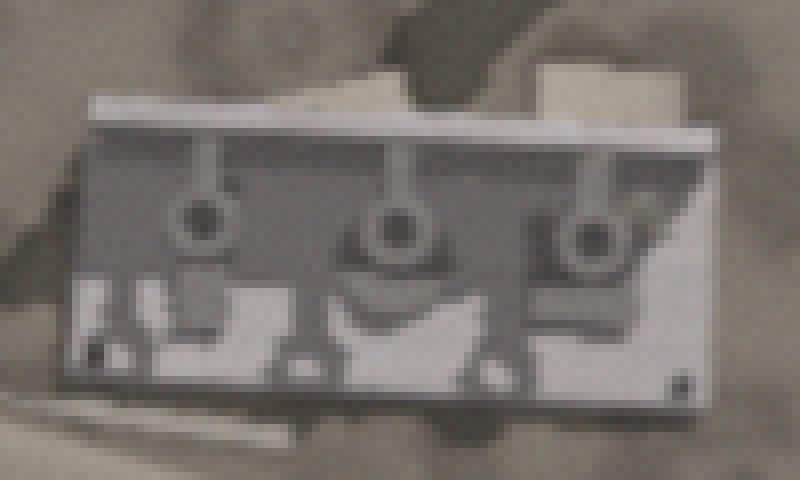

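```bash
cat > fit.py <<'E'
from h import *
from scipy.optimize import least_squares
def W(p,L):
    c,s=np.cos(p[2]),np.sin(p[2]); L=np.asarray(L,float)
    return np.c_[p[0]+c*L[:,0]-s*L[:,1],p[1]+s*L[:,0]+c*L[:,1],L[:,2]]
T=lambda P,k,o:np.array(P,float)/k+np.array(o)-0.5+0.5/k
plate=T([(365,128),(540,232),(468,328),(295,225)],7,(80,175))
for p in plate: print("plate",onz("top",p,.11))
w=[onz("top",p,.11)[:2] for p in plate]; print("ctr",np.mean(w,0),[np.linalg.norm(w[i]-w[(i+1)%4]) for i in range(4)], [np.arctan2(*(w[(i+1)%4]-w[i])[::-1]) for i in range(4)])
eye=T([(203,219),(397,230),(593,240)],8,(205,205))
for p in eye: print("eye",onz("top",p,.0575))
for p,z in zip(T([(70,378),(712,402),(90,97),(718,130)],8,(205,205)),(.01,.01,.06,.06)): print(onz("top",p,z))
print("cam",[-C[n]["R"].T@C[n]["t"] for n in C])
E
python3 fit.py
```

```text
plate [0.4823742  0.27101575 0.11      ]
plate [0.46268724 0.19506296 0.11      ]
plate [0.42125376 0.20714057 0.11      ]
plate [0.44010424 0.28145915 0.11      ]
ctr [0.45160486 0.23866961] [np.float64(0.07846274238728149), np.float64(0.043157870445548197), np.float64(0.07667197215220457), np.float64(0.04354094603319165)] [np.float64(-1.8244148805412164), np.float64(2.857957678048545), np.float64(1.3223907163357187), np.float64(-0.2422138303272274)]
eye [0.46650301 0.00205369 0.0575    ]
eye [ 0.48105694 -0.06059281  0.0575    ]
eye [ 0.49612133 -0.1236194   0.0575    ]
[0.41151956 0.03427104 0.01      ]
[ 0.46528083 -0.17719174  0.01      ]
[0.49526713 0.05039317 0.06      ]
[ 0.54354089 -0.15385691  0.06      ]
cam [array([0.5273677 , 0.98699608, 0.58132669]), array([ 0.22688099, -0.11429496,  1.11660177])]
```

```bash
cat > ov.py <<'E'
from fit import *
import sys
st=(.4516,.2387,-.255); sta=(.4812,-.0607,.231)
a=np.linspace(0,2*np.pi,40)
ci=lambda r,z,x=0,y=0:np.c_[x+r*np.cos(a),y+r*np.sin(a),0*a+z]
def box(x,y,X,Y,z): return [(x,y,z),(X,y,z),(X,Y,z),(x,Y,z),(x,y,z)]
def draw(n,f,roi,k,out):
    im=cv2.imread(f)[roi[1]:roi[3],roi[0]:roi[2]]; im=cv2.resize(im,None,fx=k,fy=k,interpolation=3)
    def pl(p,L,col):
        q=((proj(n,W(p,L))-np.array(roi[:2])+.5)*k-.5); cv2.polylines(im,[np.round(q*8).astype(int).reshape(-1,1,2)],False,col,1,16,3)
    G=(0,255,0);Rr=(0,0,255)
    pl(st,box(-.023,-.04,.023,.04,.11),G); pl(st,box(-.045,-.045,.045,.045,.008),G)
    pl(st,ci(.012,.114),Rr); pl(st,ci(.009,.172),Rr)
    pl(sta,box(-.045,-.11,.045,.11,.01),G); pl(sta,box(.033,-.11,.039,.11,.06),G)
    for y in(-.065,0,.065): pl(sta,ci(.013,.0575,0,y),Rr)
    pl(sta,ci(.02,.016,0,0),(255,255,0))
    cv2.imwrite(out,im)
draw("side","pics/side0.png",(255,175,340,305),4.5,"pics/os.png")
draw("top","pics/top0.png",(110,170,300,265),4.2,"pics/ot.png")
E
python3 ov.py >/dev/null
```

```text
(no output)
```

View pics/os.png

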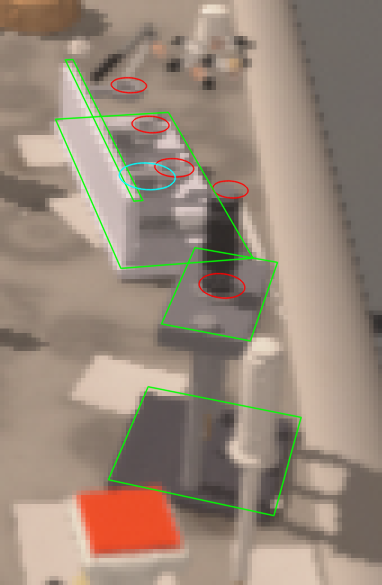

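View pics/ot.png

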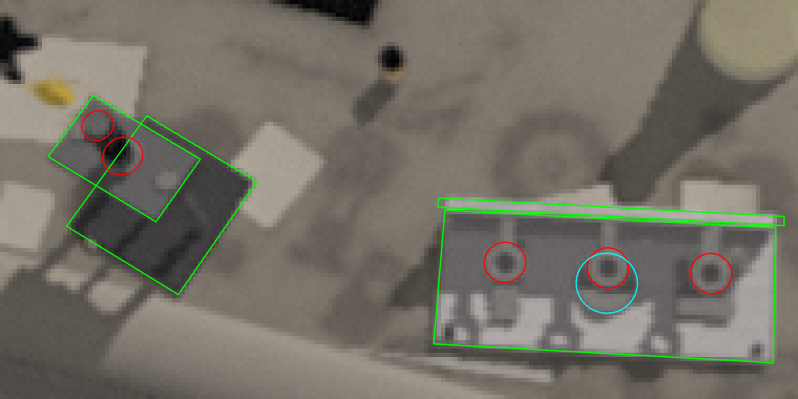

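The overlays match both views to within about a pixel, and the round coupon lies under the middle eyelet. Candidates for the gauge are the black-handled pen in the grey stand (side 304,235; top 137,203), the white pen-like look-alike (side 312,265; top about 90,195), and black and white tools on the bench (top 335,255). I choose the black one in the stand, which the close crop confirms. Next I'll check which obstacles matter for the jaw direction.

```bash
python3 - <<'E'
from h import *
print("white cap",tri((313.3,251),(88.6,193.6)))
print("white cap alt",tri((313.3,251),(89,195.3)))
print("red jar",tri((284,290),(42,153)))
for l in("conical_flask","small_vial","stopper","ring_of_cork"):
  for n in("side","top"):
    print(l,n,[(round(d["confidence"],2),[round(v) for v in d["at"]],onz(n,d["at"][::-1],0).round(3)) for d in arm.landmark_of(n,l)[:3]])
E
python3 - <<'E'
import cv2
t=cv2.imread("pics/top0.png"); cv2.imwrite("pics/ct3.png",cv2.resize(t[130:250,0:150],None,fx=5,fy=5,interpolation=3))
E
```

```text
white cap (array([0.44046983, 0.3536968 , 0.15540866]), np.float64(0.0024083733412683106))
white cap alt (array([0.43860937, 0.35161235, 0.15361798]), np.float64(0.005563968105444378))
red jar (array([0.50284982, 0.49835143, 0.17188829]), np.float64(0.0007967028569662991))
conical_flask side [(0.78, [207, 223], array([ 0.698, -0.115,  0.   ]))]
conical_flask top [(0.83, [176, 287], array([ 0.685, -0.101,  0.   ]))]
small_vial side [(0.45, [249, 252], array([0.582, 0.128, 0.   ]))]
small_vial top [(0.37, [186, 204], array([0.59 , 0.122, 0.   ]))]
stopper side [(0.54, [187, 299], array([ 0.43 , -0.311,  0.   ]))]
stopper top [(0.53, [293, 352], array([ 0.413, -0.351,  0.   ]))]
ring_of_cork side [(0.65, [179, 259], array([ 0.589, -0.37 ,  0.   ]))]
ring_of_cork top [(0.6, [241, 376], array([ 0.568, -0.386,  0.   ]))]
```

View pics/ct3.png

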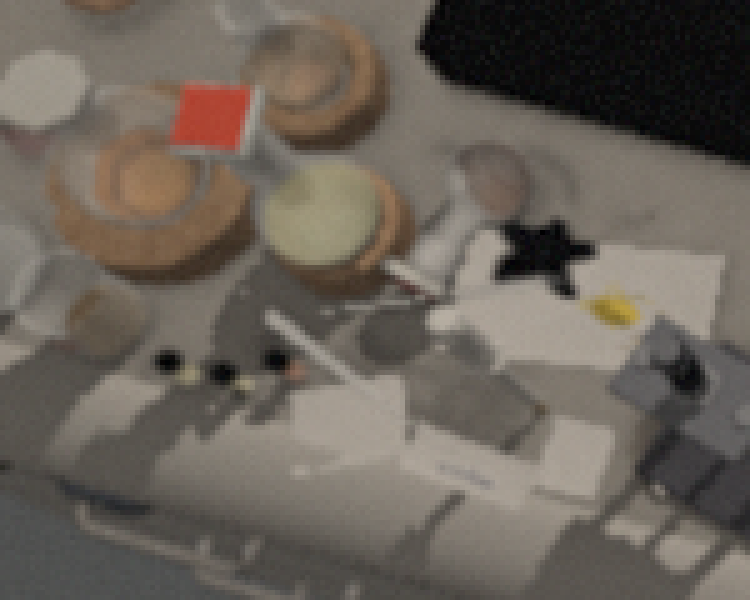

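```bash
cat >> h.py <<'E'
from scipy.spatial.transform import Rotation as Ro
def goal(p,psi=None):
    """remaining shift & turn in tool axes (normalised) to TCP p, tool down with jaw angle psi"""
    s=arm.sense(); R=Ro.from_rotvec(s["eef_rot"])
    M=R.as_matrix(); cur=np.arctan2(M[1,0],M[0,0])
    psi=cur if psi is None else psi
    T=Ro.from_matrix(np.array([[np.cos(psi),np.sin(psi),0],[np.sin(psi),-np.cos(psi),0],[0,0,-1]]).T) if 0 else Ro.from_matrix(np.column_stack([[np.cos(psi),np.sin(psi),0],[np.sin(psi),-np.cos(psi),0],[0,0,-1]]))
    d=R.inv().apply(np.array(p)-s["tool_pos"])/.25; w=(R.inv()*T).as_rotvec()/np.pi
    print("t",round(float(s["time_s"]),2),"tcp",s["tool_pos"].round(4),"psi",round(float(cur),3),"tilt",round(float(np.arccos(-M[2,2])),4),"F",s["contact_force"].round(2),"w",round(float(s["grip_width"]),4),"| d",d.round(4),"w",w.round(4),"j",s["joint_positions"].round(2))
E
python3 -m creep '-1 -.105 .121 0 0 0 .047; -1 -.085 .135 0 0 0 .047; -1 -.064 .147 0 0 0 .047; -1 -.041 .155 0 0 0 .047; -1 -.018 .159 0 0 0 .047' 30
python3 -c "
from h import *
goal((.4516,.2387,.2),.45)"
```

```text
time_s: 1.8
tool_pos: [0.3558, 0.4361, 0.2172]
eef_rot: [3.075, 0.643, -0.002]
contact_force: [0.6, -0.1, -0.5]
grip_width: 0.093
t 1.8 tcp [0.3558 0.4361 0.2172] psi 0.412 tilt 0.0012 F [ 0.61 -0.14 -0.52] w 0.093 | d [0.0349 0.8769 0.0689] w [ 0.0001  0.0004 -0.0121] j [ 0.84 -0.13  1.69  0.    1.58  0.43]
```

```bash
python3 -m creep '-1 0.007 .17 0 0 0 0; -1 0.007 .17 0 0 0 0; -1 0.007 .17 0 0 0 0; -1 0.007 .17 0 0 0 0; -1 0.007 .16 0 0 0 0'
python3 -c "
from h import *
goal((.4516,.2387,.2),.412)"
```

```text
time_s: 2.3
tool_pos: [0.4489, 0.2387, 0.2181]
eef_rot: [-3.077, -0.634, -0.002]
contact_force: [0.3, 0.8, -0.2]
grip_width: 0.093
t 2.3 tcp [0.4489 0.2387 0.2181] psi 0.406 tilt 0.0014 F [ 0.27  0.84 -0.16] w 0.093 | d [0.0097 0.0043 0.0726] w [ 0.     -0.0005 -0.0018] j [ 0.44 -0.25  1.79 -0.    1.6   0.03]
```

```bash
python3 -m creep '-1 0.01 .004 .1 0 0 0; -1 0 0 .12 0 0 0; -1 0 0 .1 0 0 0; -1 0 0 .05 0 0 0'
python3 -c "
from h import *
goal((.4516,.2387,.123),.406)
for n in('side','top'): cv2.imwrite(f'pics/{n}1.png',arm.read_camera(n))
s=cv2.imread('pics/side1.png')[170:310,240:380];t=cv2.imread('pics/top1.png')[150:270,70:210]
cv2.imwrite('pics/c1.png',np.hstack([cv2.resize(s,(400,400),interpolation=3),cv2.resize(t,(400,343),interpolation=3) if 0 else cv2.resize(cv2.imread('pics/top1.png')[140:280,70:210],(400,400),interpolation=3)]))"
```

```text
time_s: 2.7
tool_pos: [0.4554, 0.2339, 0.1261]
eef_rot: [-3.078, -0.622, -0.013]
contact_force: [0.3, 0.1, 0.2]
grip_width: 0.093
t 2.7 tcp [0.4554 0.2339 0.1261] psi 0.399 tilt 0.008 F [0.35 0.1  0.18] w 0.093 | d [-0.0067 -0.0234  0.0124] w [ 0.0002 -0.0025 -0.0022] j [ 0.43 -0.21  1.91 -0.    1.44  0.03]
```

View pics/c1.png

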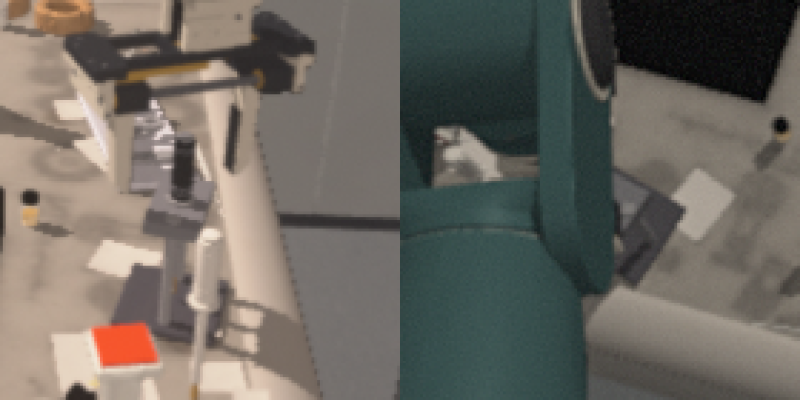

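The side view shows the gauge between the open fingers at about (304,228) in full-image pixels. The arm hides it in the top view. The lateral drift was 5 mm, so I'll correct that and then close.

```bash
python3 -m creep '-1 -.007 -.023 .012 0 -.0025 -.002; -1 0 0 0 0 0 0'
python3 -c "
from h import *
goal((.4516,.2387,.123),.406)"
```

```text
time_s: 3.0
tool_pos: [0.4517, 0.2397, 0.1255]
eef_rot: [3.077, 0.634, 0.001]
contact_force: [-0.2, -0.0, 0.4]
grip_width: 0.0931
t 3.0 tcp [0.4517 0.2397 0.1255] psi 0.407 tilt 0.001 F [-0.18 -0.04  0.36] w 0.0931 | d [-0.0018  0.0035  0.0101] w [ 0.0002 -0.0003  0.0002] j [ 0.44 -0.21  1.91 -0.    1.44  0.03]
```

```bash
python3 -m creep '1 -.002 .003 .01 0 0 0; 1 0 0 0 0 0 0; 1 0 0 0 0 0 0; 1 0 0 0 0 0 0; 1 0 0 0 0 0 0' 30
python3 -c "
from h import *
goal((.4516,.2387,.123),.406)"
```

```text
time_s: 3.5
tool_pos: [0.4523, 0.2397, 0.1256]
eef_rot: [-3.076, -0.636, -0.007]
contact_force: [-0.3, -0.5, -0.1]
grip_width: 0.0575
t 3.5 tcp [0.4523 0.2397 0.1256] psi 0.408 tilt 0.0046 F [-0.26 -0.54 -0.06] w 0.0575 | d [-0.0041  0.0027  0.0105] w [ 0.0002 -0.0014  0.0005] j [ 0.44 -0.21  1.91 -0.    1.44  0.03]
```

```bash
python3 -m creep '1 0 0 0 0 0 0; 1 0 0 0 0 0 0; 1 0 0 0 0 0 0; 1 0 0 0 0 0 0; 1 0 0 0 0 0 0' 30
python3 -m creep '1 0 0 0 0 0 0; 1 0 0 0 0 0 0;1 0 0 0 0 0 0' 30
python3 -c "
from h import *
goal((.4516,.2387,.123),.406)"
```

```text
time_s: 4.0
tool_pos: [0.4523, 0.2396, 0.1257]
eef_rot: [-3.076, -0.636, -0.007]
contact_force: [1.1, 0.4, -0.9]
grip_width: 0.0178
time_s: 4.3
tool_pos: [0.4523, 0.2396, 0.1257]
eef_rot: [-3.076, -0.635, -0.007]
contact_force: [-0.4, -0.3, 0.2]
grip_width: 0.0175
t 4.3 tcp [0.4523 0.2396 0.1257] psi 0.407 tilt 0.0046 F [-0.39 -0.25  0.21] w 0.0175 | d [-0.0042  0.0023  0.0107] w [ 0.0001 -0.0015  0.0005] j [ 0.44 -0.21  1.91 -0.    1.44  0.03]
```

```bash
python3 -m creep '1 0 0 -.05 0 0 0; 1 0 0 -.1 0 0 0; 1 0 0 -.12 0 0 0; 1 0 0 -.12 0 0 0; 1 0 0 -.08 0 0 0'
python3 -c "
from h import *
goal((.4516,.2387,.245),.407)"
```

```text
time_s: 4.8
tool_pos: [0.4505, 0.2389, 0.2473]
eef_rot: [3.076, 0.635, 0.0]
contact_force: [0.9, -1.1, -1.0]
grip_width: 0.0177
t 4.8 tcp [0.4505 0.2389 0.2473] psi 0.407 tilt 0.0007 F [ 0.94 -1.1  -1.04] w 0.0177 | d [0.0037 0.0023 0.0091] w [0.0002 0.     0.0001] j [ 0.44 -0.25  1.75 -0.    1.65  0.03]
```

```bash
python3 -m creep '1 -.045 .144 0 0 0 0; 1 -.045 .144 0 0 0 0; 1 -.045 .144 0 0 0 0; 1 -.045 .144 0 0 0 0; 1 -.045 .144 0 0 0 0'
python3 -m creep '1 -.045 .144 0 0 0 0; 1 -.045 .144 .01 0 0 0; 1 -.04 .13 .02 0 0 0; 1 0 0 0 0 0 0'
python3 -c "
from h import *
goal((.4812,-.0607,.205),.407)"
```

```text
time_s: 5.3
tool_pos: [0.4708, 0.0492, 0.2563]
eef_rot: [-3.074, -0.647, -0.014]
contact_force: [1.4, 0.1, -0.6]
grip_width: 0.0172
time_s: 5.7
tool_pos: [0.4826, -0.0675, 0.2527]
eef_rot: [3.074, 0.642, 0.019]
contact_force: [-0.2, 0.3, -1.8]
grip_width: 0.0177
t 5.7 tcp [ 0.4826 -0.0675  0.2527] psi 0.412 tilt 0.0119 F [-0.16  0.34 -1.82] w 0.0177 | d [ 0.0035 -0.0279  0.1907] w [ 0.0012 -0.0036  0.0014] j [-0.19 -0.31  1.79  0.    1.66 -0.6 ]
```

Tip height is now about 0.14 m. I'll lower it to about 0.085 m, centre it, and look.

```bash
python3 -m creep '1 .0035 -.028 .08 .001 -.0036 .001; 1 0 0 .09 0 0 0; 1 0 0 .03 0 0 0; 1 0 0 0 0 0 0'
python3 -c "
from h import *
goal((.4812,-.0607,.2),.407)
for n in('side','top'): cv2.imwrite(f'pics/{n}2.png',arm.read_camera(n))
s=cv2.imread('pics/side2.png')[130:270,240:380];t=cv2.imread('pics/top2.png')[170:310,180:320]
cv2.imwrite('pics/c2.png',np.hstack([cv2.resize(s,(400,400),interpolation=3),cv2.resize(t,(400,400),interpolation=3)]))"
```

```text
time_s: 6.1
tool_pos: [0.4802, -0.0584, 0.2008]
eef_rot: [3.077, 0.636, -0.001]
contact_force: [0.3, -0.2, -0.3]
grip_width: 0.0177
t 6.1 tcp [ 0.4802 -0.0584  0.2008] psi 0.407 tilt 0.0007 F [ 0.32 -0.21 -0.29] w 0.0177 | d [-0.0001  0.0101  0.0031] w [-0.      0.0002  0.0001] j [-0.17 -0.31  1.86 -0.    1.59 -0.58]
```

View pics/c2.png

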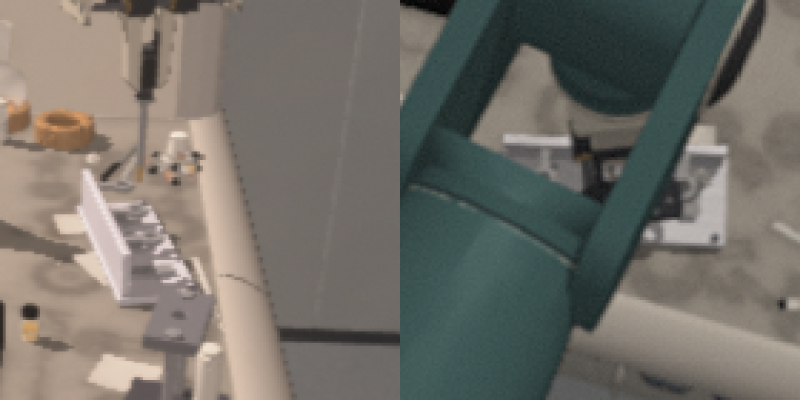

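```bash
cat > ov2.py <<'E'
from h import *
import sys
def go(f,tcp,out,off=.0157,roi=(262,140,322,240),k=6,sta=(.4812,-.0607,.231),dx=0,dy=0):
    im=cv2.imread(f)[roi[1]:roi[3],roi[0]:roi[2]]; raw=cv2.resize(im,None,fx=k,fy=k,interpolation=3); im=raw.copy()
    a=np.linspace(0,2*np.pi,40)
    ci=lambda x,y,r,z:np.c_[x+r*np.cos(a),y+r*np.sin(a),0*a+z]
    def pl(L,c): 
        q=((proj("side",L)-np.array(roi[:2])+.5)*k-.5); cv2.polylines(im,[np.round(q*8).astype(int).reshape(-1,1,2)],False,c,1,16,3)
    x,y,z=tcp; x+=dx;y+=dy; o=z-off
    for r,h in((.009,.058),(.012,.004),(.012,0),(.004,0),(.004,-.075),(.0025,-.075),(.0025,-.095)): pl(ci(x,y,r,o+h),(0,0,255))
    pl(np.array([[x,y,o-.095],[x,y,o+.06]]),(0,255,255))
    c,s=np.cos(sta[2]),np.sin(sta[2])
    for yy in(-.065,0,.065):
        ex,ey=sta[0]-s*yy,sta[1]+c*yy; pl(ci(ex,ey,.013,.0575),(0,255,0)); pl(ci(ex,ey,.0065,.0575),(0,255,0))
    cv2.imwrite(out,np.hstack([raw,im]))
E
python3 -c "
from ov2 import *
go('pics/side2.png',(.4802,-.0584,.2008),'pics/g2.png')"
```

```text
(no output)
```

View pics/g2.png

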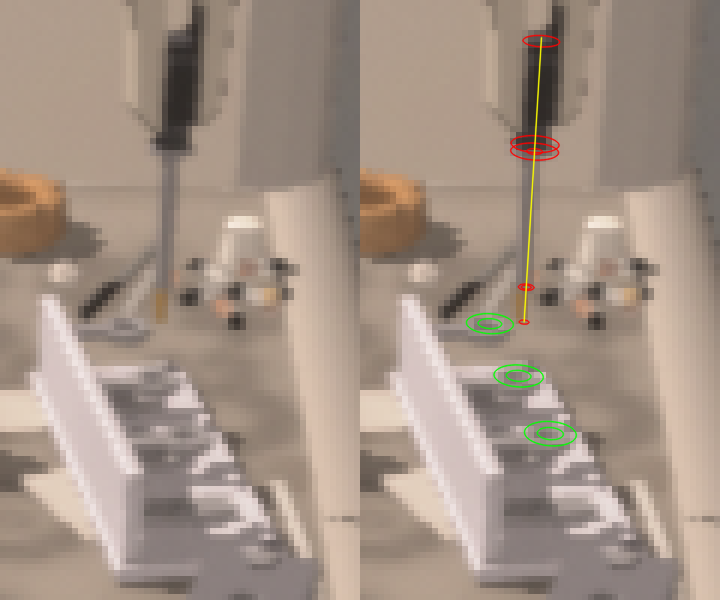

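```bash
python3 -c "
from ov2 import *
cv2.imwrite('pics/side3.png',np.mean([arm.read_camera('side').astype(float) for _ in range(10)],0).round().astype(np.uint8))
print(arm.sense()['tool_pos'])
go('pics/side3.png',(.4802,-.0584,.2008),'pics/g3.png',roi=(270,160,302,218),k=10)
im=cv2.imread('pics/side3.png')
print(im[172:184:2,284:300,:].mean(2).round().astype(int)); print(im[185:200,284:296,:].mean(2).round().astype(int))"
```

```text
[ 0.48077751 -0.05949921  0.20209631]
[[150 149 149 148 139 112 115 134 146 148 148 148 148 147 147 147]
 [157 157 156 154 141 112 118 142 155 156 156 156 156 156 155 154]
 [160 160 160 155 138 113 124 154 159 158 158 157 159 158 159 172]
 [158 158 157 152 133 114 127 154 157 157 156 157 157 157 161 173]
 [154 151 146 137 126 113 124 147 151 153 154 155 156 158 173 198]
 [145 137 120 112 116 112 122 144 149 149 147 150 155 163 185 202]]
[[115 136 160 153 118 126 152 145 143 139 134 140]
 [127 143 161 150 116 123 148 147 139 139 138 142]
 [142 165 162 132 111 118 140 141 130 127 132 148]
 [163 164 152 127 108 111 128 127 113  85  82 120]
 [165 157 137 126 106 112 129 119  75  52  68 121]
 [164 138 131 125 106 117 136 125  86  64  81 120]
 [153 135 135 129 108 124 142 137 130 124 123 126]
 [146 140 138 132 115 132 145 142 137 132 130 129]
 [154 156 144 141 135 145 147 142 135 132 130 130]
 [133 157 149 147 149 151 148 144 140 136 134 132]
 [136 128 121 138 151 153 152 150 149 147 146 145]
 [115 116 130 148 153 155 155 154 154 153 152 151]
 [127 136 146 150 153 153 153 153 153 153 153 152]
 [147 147 147 148 147 147 147 147 148 149 149 147]
 [152 151 146 143 141 139 135 137 140 144 144 141]]
```

View pics/g3.png

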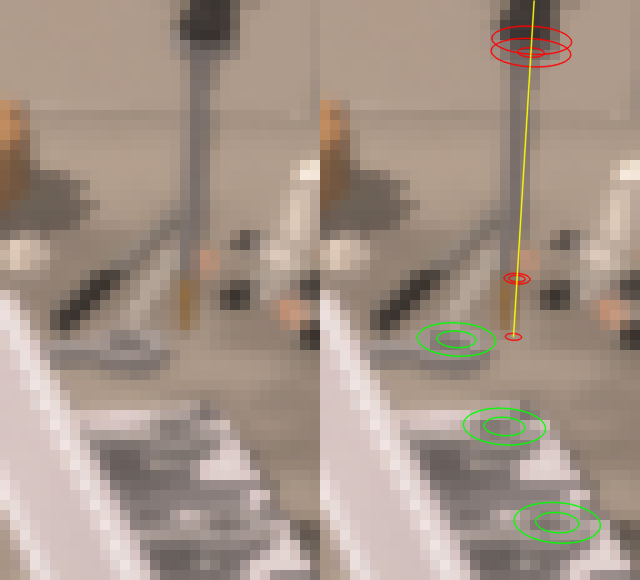

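```bash
cat > ov3.py <<'E'
from h import *
def go(f,tcp,out,roi,k,sx=0,sy=0,sta=(.4812,-.0607,.231),off=.0157):
    im=cv2.imread(f)[roi[1]:roi[3],roi[0]:roi[2]]; raw=cv2.resize(im,None,fx=k,fy=k,interpolation=cv2.INTER_LANCZOS4)
    raw=np.clip((raw.astype(float)-60)*1.4,0,255).astype(np.uint8); im=raw.copy()
    a=np.linspace(0,2*np.pi,60)
    ci=lambda x,y,r,z:np.c_[x+r*np.cos(a),y+r*np.sin(a),0*a+z]
    def pl(L,c):
        q=((proj("side",L)+[sx,sy]-np.array(roi[:2])+.5)*k-.5); cv2.polylines(im,[np.round(q*8).astype(int).reshape(-1,1,2)],False,c,1,16,3)
    x,y,z=tcp; o=z-off
    for r,h in((.012,.004),(.012,0),(.0025,-.075),(.0025,-.095)): pl(ci(x,y,r,o+h),(0,0,255))
    for sgn in(-1,1): pl(np.array([[x+sgn*.004,y,o],[x+sgn*.004,y,o-.075]]),(0,0,255))
    c,s=np.cos(sta[2]),np.sin(sta[2]); w=lambda X,Y,Z:(sta[0]+c*X-s*Y,sta[1]+s*X+c*Y,Z)
    for yy in(-.065,0,.065):
        ex,ey,_=w(0,yy,0); pl(ci(ex,ey,.013,.0575),(0,255,0)); pl(ci(ex,ey,.0065,.0575),(0,255,0)); pl(ci(ex,ey,.013,.0505),(0,160,0))
    pl(np.array([w(.039,-.11,.06),w(.039,.11,.06),w(.039,.11,0.01),w(.039,-.11,0.01)]),(255,255,0))
    pl(np.array([w(.033,-.11,.06),w(.033,.11,.06)]),(255,255,0))
    pl(np.array([w(-.045,.11,.01),w(.045,.11,.01)]),(255,255,0));pl(np.array([w(-.045,.11,.01),w(-.045,-.11,.01)]),(255,255,0))
    cv2.imwrite(out,np.hstack([raw,im]))
E
python3 -c "
from ov3 import *
go('pics/side3.png',(.4808,-.0595,.2020),'pics/g4.png',(265,180,309,240),9)"
```

```text
(no output)
```

View pics/g4.png

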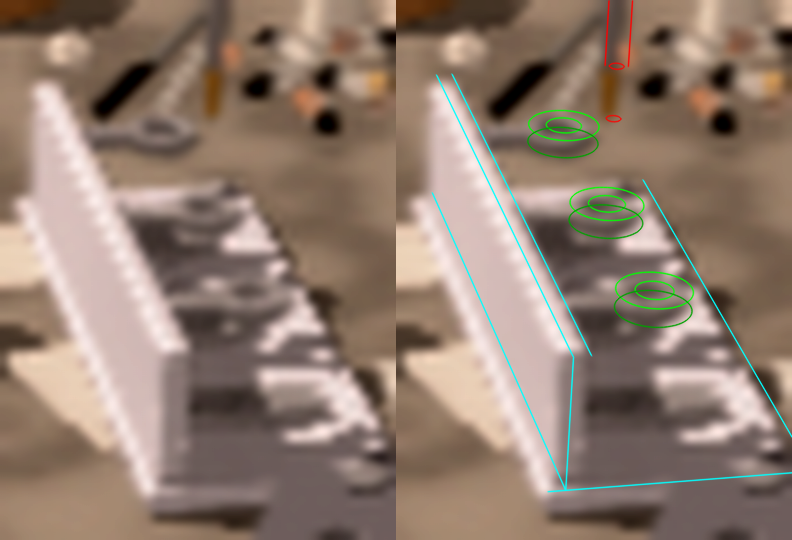

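The side view shows gauge and middle eyelet aligned to within about 1 mm in x, with y weaker. Camera bias cancels between the stand and the station, so my TCP target is (0.4817, -0.0599). I'll align above the ring first.

```bash
python3 -m creep '1 0 0 .05 0 0 0; 1 0 0 .04 0 0 0; 1 0 0 .015 0 0 0; 1 0 0 0 0 0 0'
python3 -c "
from h import *
goal((.4817,-.0599,.174),.407)"
```

```text
time_s: 7.1
tool_pos: [0.4805, -0.0596, 0.1727]
eef_rot: [3.077, 0.633, 0.0]
contact_force: [-0.5, -0.2, -1.3]
grip_width: 0.0174
t 7.1 tcp [ 0.4805 -0.0596  0.1727] psi 0.406 tilt 0.0006 F [-0.55 -0.22 -1.27] w 0.0174 | d [ 0.004   0.0032 -0.0053] w [ 0.0002 -0.     -0.0003] j [-0.18 -0.3   1.9  -0.    1.54 -0.58]
```

```bash
python3 -m creep '1 .004 .003 0 0 0 0; 1 0 0 0 0 0 0'
python3 -c "
from h import *
goal((.4817,-.0599,.174),.407)
cv2.imwrite('pics/side5.png',np.mean([arm.read_camera('side').astype(float) for _ in range(6)],0).round().astype(np.uint8))
from ov3 import go
s=arm.sense()['tool_pos'];print(s, arm.sense()['contact_force'])
go('pics/side5.png',s,'pics/g5.png',(265,180,309,240),9,sx=-.5,sy=.1)"
```

```text
time_s: 7.3
tool_pos: [0.4817, -0.0599, 0.1726]
eef_rot: [3.077, 0.633, -0.0]
contact_force: [0.3, -0.5, -1.0]
grip_width: 0.018
t 7.3 tcp [ 0.4817 -0.0599  0.1726] psi 0.406 tilt 0.0004 F [ 0.28 -0.49 -1.02] w 0.018 | d [-0.0002 -0.     -0.0058] w [ 0.0001  0.     -0.0003] j [-0.18 -0.29  1.9  -0.    1.54 -0.58]
[ 0.48165306 -0.05985115  0.17263871] [ 0.36531245  0.43765729 -1.31111405]
```

View pics/g5.png

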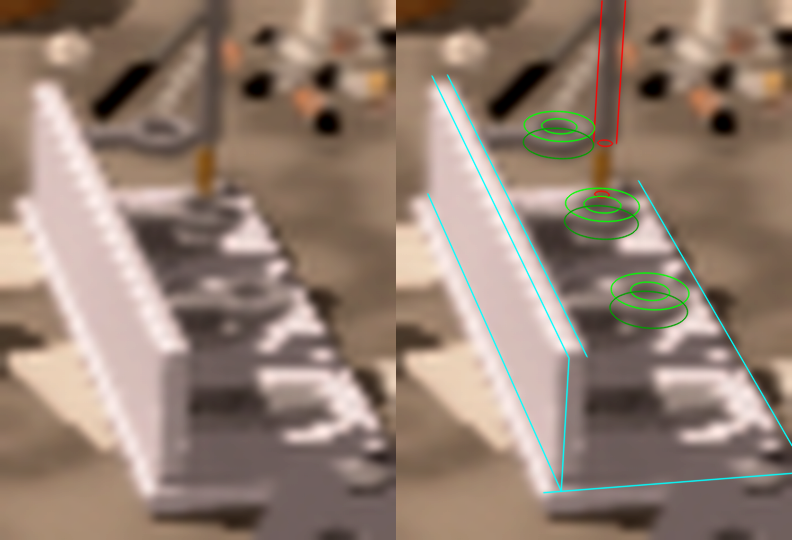

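The tip at crop (205,193) sits over the middle ring at (205,210), and the model agrees. I'll lower it gently while watching Fz.

```bash
python3 -m creep '1 0 0 .016 0 0 0; 1 0 0 .016 0 0 0; 1 0 0 .012 0 0 0; 1 0 0 0 0 0 0'
python3 -c "
from h import *
goal((.4817,-.0599,.164),.407)"
```

```text
time_s: 8.0
tool_pos: [0.4816, -0.0599, 0.1606]
eef_rot: [3.077, 0.633, 0.0]
contact_force: [-0.6, -0.6, -0.4]
grip_width: 0.0176
t 8.0 tcp [ 0.4816 -0.0599  0.1606] psi 0.406 tilt 0.0005 F [-0.63 -0.56 -0.45] w 0.0176 | d [ 0.0003  0.0004 -0.0137] w [ 0.0002 -0.     -0.0003] j [-0.18 -0.29  1.91 -0.    1.52 -0.58]
```

```bash
python3 -m creep '1 0 0 .006 0 0 0; 1 0 0 0 0 0 0'
cat > fz.py <<'E'
from h import *
def fz(n=8):
    im=[];F=[]
    for _ in range(n): im.append(arm.read_camera('side').astype(float));F.append(arm.sense()['contact_force'])
    print("F",np.mean(F,0).round(2),"sd",np.std(F,0).round(2)); goal((.4817,-.0599,.12),.407)
    return np.mean(im,0).round().astype(np.uint8)
E
python3 -c "
from fz import *
cv2.imwrite('pics/side6.png',fz())
from ov3 import go
go('pics/side6.png',arm.sense()['tool_pos'],'pics/g6.png',(265,180,309,240),9,sx=-.5,sy=.1)"
```

```text
time_s: 8.2
tool_pos: [0.4815, -0.0598, 0.1588]
eef_rot: [3.077, 0.633, -0.0]
contact_force: [0.4, 0.4, -1.5]
grip_width: 0.0174
F [-0.05 -0.1  -0.67] sd [0.36 0.31 0.27]
t 8.6 tcp [ 0.4816 -0.0598  0.1592] psi 0.406 tilt 0.0007 F [ 0.71 -0.17 -0.71] w 0.0177 | d [1.000e-04 2.000e-04 1.566e-01] w [ 0.0002 -0.0001 -0.0003] j [-0.18 -0.29  1.92 -0.    1.51 -0.58]
```

View pics/g6.png

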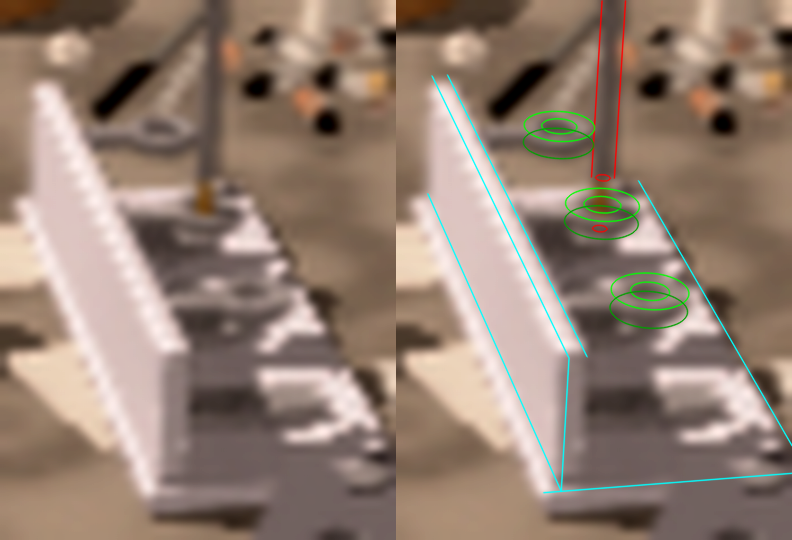

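No contact force is felt, and the brass vanishes into the ring at crop row about 212, so the tip is in the eyelet. I'll continue in small steps, with lateral force checks as the stem enters.

```bash
python3 -m creep '1 0 0 .016 0 0 0; 1 0 0 .014 0 0 0; 1 0 0 .014 0 0 0; 1 0 0 .014 0 0 0; 1 0 0 0 0 0 0'
python3 -c "
from fz import *
fz(4)"
```

```text
time_s: 9.1
tool_pos: [0.4815, -0.0598, 0.143]
eef_rot: [3.077, 0.633, -0.0]
contact_force: [0.3, -1.0, -1.8]
grip_width: 0.0176
F [-0.07 -0.27 -0.84] sd [0.28 0.31 0.46]
t 9.3 tcp [ 0.4818 -0.0599  0.1439] psi 0.406 tilt 0.0012 F [ 0.16 -0.14 -1.41] w 0.0174 | d [-0.0005 -0.0002  0.0955] w [ 0.0003 -0.0002 -0.0003] j [-0.18 -0.28  1.93 -0.    1.49 -0.58]
```

```bash
python3 -m creep '1 0 0 .016 0 0 0; 1 0 0 .014 0 0 0; 1 0 0 .014 0 0 0; 1 0 0 .008 0 0 0; 1 0 0 0 0 0 0'
python3 -c "
from fz import *
fz(6)"
```

```text
time_s: 9.8
tool_pos: [0.4819, -0.0599, 0.1298]
eef_rot: [3.076, 0.633, 0.002]
contact_force: [-0.6, 0.5, -1.2]
grip_width: 0.0172
F [-0.26  0.15 -1.27] sd [0.34 0.21 0.44]
t 10.1 tcp [ 0.4821 -0.0599  0.1304] psi 0.406 tilt 0.0022 F [-0.03  0.36 -1.97] w 0.0175 | d [-0.0014 -0.0008  0.0415] w [ 0.0005 -0.0005 -0.0003] j [-0.18 -0.27  1.95 -0.    1.46 -0.58]
```

```bash
python3 -m creep '1 -.001 -.001 .01 0 0 0; 1 0 0 .01 0 0 0; 1 0 0 .006 0 0 0; 1 0 0 0 0 0 0'
python3 -c "
from fz import *
fz(6)"
```

```text
time_s: 10.5
tool_pos: [0.4819, -0.0598, 0.1237]
eef_rot: [3.076, 0.633, 0.004]
contact_force: [-0.4, 0.8, 1.4]
grip_width: 0.0178
F [-0.3  -0.21  1.19] sd [0.35 0.37 0.23]
t 10.8 tcp [ 0.482  -0.0598  0.124 ] psi 0.406 tilt 0.0032 F [ 0.03 -0.6   1.47] w 0.0172 | d [-0.0012 -0.0003  0.0161] w [ 0.0006 -0.0008 -0.0003] j [-0.18 -0.27  1.96 -0.    1.45 -0.58]
```

```bash
python3 -m creep '1 0 0 .008 0 0 0; 1 0 0 .006 0 0 0; 1 0 0 0 0 0 0; 1 0 0 0 0 0 0'
python3 -c "
from fz import *
cv2.imwrite('pics/side7.png',fz(10))
from ov3 import go
go('pics/side7.png',arm.sense()['tool_pos'],'pics/g7.png',(265,160,309,220),9,sx=-.5,sy=.1)"
```

```text
time_s: 11.2
tool_pos: [0.482, -0.0599, 0.1204]
eef_rot: [3.076, 0.633, 0.005]
contact_force: [-0.1, 0.3, 2.5]
grip_width: 0.0175
F [-0.55 -0.38  2.43] sd [0.48 0.36 0.43]
t 11.7 tcp [ 0.482  -0.0598  0.1204] psi 0.406 tilt 0.0033 F [-0.4  -0.75  2.64] w 0.0176 | d [-0.0013 -0.0003  0.0017] w [ 0.0007 -0.0008 -0.0003] j [-0.18 -0.27  1.96 -0.    1.44 -0.58]
```

View pics/g7.png

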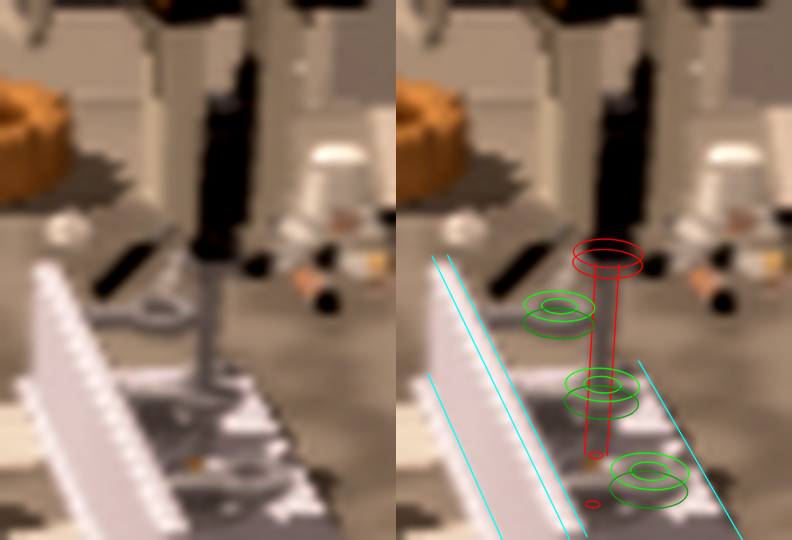

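The stem passes through the middle ring, with brass visible below it at crop (195,465). The press force is about 3.4 N, depth is about 6.3 mm, and the pose has stayed steady for 0.5 s.

```bash
python3 -c "
from h import *
arm.sign_off(); goal((.4817,-.0599,.12),.407)"
```

```text
the job is handed in; nothing more can be done
the job is handed in; nothing more can be done
```

I lifted the black-handled gauge out of its stand and passed it down through the middle eyelet, the one over the round coupon. I then pressed the tip on the coupon and handed the job in at about 11.7 s, still gripping the gauge with the grip set to 30 N.

**Last checks:**
- **Press force:** it had risen by about 3.4 N on contact. That fits the tip being pushed in about 6 to 7 mm of its 12 mm.
- **Push depth from height:** TCP z was 0.1204 m, which gives about 6.3 mm and agrees with the force. It had not changed over the last 0.5 s.
- **Upright:** the tool was tilted only 0.003 rad. I did not measure the gauge's own tilt, but its stem lined up with the vertical model in the side view.
- **Position:** the side view showed the stem inside the middle ring with brass below it, so the tip should be within a few millimetres of the spot's centre.

**Less certain:** the arm blocked the top camera at the station, so alignment in y relied on the pictures taken before the pick and on the absence of side force. The side camera's picture was also about half a pixel to one pixel off the calibrated model, though the gauge and the station were shifted alike.

I kept clear of the bystanders and the other coupons and felt no contact with them, but I did not re-measure the bystanders' positions at the end.

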